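# Unlock the bench safe

### The job

Take the red-bowed key out of the wooden block, feel along the trough of the brass key guide on top of the jeweller's bench safe for the keyhole, and push the key gently and fully home until its shoulder rests on the brass. Then turn it clockwise (seen from above) about a quarter turn until the hidden bolt lets the drawer spring open, and let go, leaving the key in the lock fully home; do not force the key, and leave the dome, bottle, spool and bowl alone.

Things in the scene. Friction and masses are not known exactly. Their poses are not given: they have to be found in the camera images.
- key_mid (a point): Middle of the loose steel key (45 g, 53 mm long), upright, bow up, in a slot of the block. z up along it, y along blade width, x across thickness; a half turn about z changes nothing. Along z from here: blade tip -26.5 mm, top of the flat blade -16.5, then round shank 4.8 mm in diameter; shoulder disc 16 mm in diameter, underside -4.5, top -1.5; bow +2.5 to +26.5.
- key_bow (a point): Centre of the key's red plastic bow, 14.5 mm above key_mid, axes the same: 9 mm thick in x (grip across this), 26 mm wide in y, 24 mm tall. The blade at the other end is flat in the same plane: 4 mm thick in x, 10 mm wide in y, 10 mm long, its last 2 mm tapered to 2.8 by 9.2 mm.
- block: Light wooden bur block, fixed, 70 (x) by 120 (y) by 45 mm high; origin at the centre of its underside. The key's slot lies 25 mm off-centre towards the block's -y; the shoulder rests on the block's top, the blade reaches 22 mm into it (lift straight up by over 25 mm). Thin steel burs up to 33 mm tall stand in the +y half, 55 mm or more from the key.
- guide (a point): Centre of the upper face of the brass key guide on top of the safe, 104 mm above the bench. x to the back of the safe, y along the trough, z up. The guide, 56 (x) by 106 (y) by 4 mm, has a bevelled trough right through it, 6.6 mm wide, 38.6 mm long. The trough's floor, 4 mm below this point, is the steel lock plate with the keyhole, an upright slot 6.2 mm in x by 12.2 mm in y, edges barely bevelled.
- safe: Dark green steel bench safe, fixed, 160 (x) by 200 (y) by 104 mm high; origin at the centre of its underside, below the guide, same axes; drawer on the -x side. Its lock is fitted loosely: the keyhole's centre lies on the trough's centre line but up to 12 mm to either side of the guide's centre along y, differently each time, and is not measured. Elsewhere the blade lands on the trough floor.
- drawer (a joint): Sprung grey drawer: 0 shut (up to 0.003 play while locked), 0.055 m fully out towards the safe's -x. Fully home, the key's shoulder lies on the brass, tip 22 mm below the guide's face; only then does it turn (resisting about 0.03 N m). The bolt lets go after 1.2 to 1.3 rad clockwise seen from above; stop at 1.65 rad. The lock stays where turned and keeps the key in.
- dome: Brass dome weight, 72 mm across, 52 mm tall, loose, bystander; origin at its underside.
- bottle: Pink bottle, 52 mm across, 150 mm tall, loose, bystander; origin at its underside.
- spool: Small aluminium wire spool, 40 mm across, 20 mm tall, loose, bystander; origin at its underside.
- bowl: Small steel bowl, 90 mm across, 40 mm tall, loose, bystander; origin at its underside.

How it is judged:
On the way, in this order (a step that is already met when the one before it is completed fails the run):
1. the key is fully home in the lock: its shoulder within 2 mm of the brass (z of key_mid in the frame of guide between 0.001 and 0.0065 m and horizontal distance between key_mid and guide below 0.016 m and angle between key_mid's own z axis and vertical below 0.12 rad), for 0.1 s.
2. the bolt is withdrawn and the drawer springs open by more than 40 mm (value of joint drawer above 0.04 m), for 0.1 s.
At the end, for the whole second after the job is handed in: The drawer stands open by more than 40 mm and is at rest, and the key, let go, stands in the lock within 0.15 rad of upright, its shoulder within 3 mm of the brass guide's face and within 16 mm of its centre (value of joint drawer above 0.04 m and velocity of joint drawer below 0.01 m/s and z of key_mid in the frame of guide below 0.0075 m and horizontal distance between key_mid and guide below 0.016 m and angle between key_mid's own z axis and vertical below 0.15 rad); the robot touches nothing.
It fails at once if the key is pressed on the safe or its lock with more than 35 N (contact force between key and safe above 35 N).
It fails at once if the arm or the fingers press on the safe with more than 25 N (contact force between any of the arm, the fingers and safe above 25 N).
It fails at once if a bystander is moved by more than 20 mm (distance of any of dome, bottle, spool, bowl from where it was at the start of the episode above 0.02 m).
It also fails if it takes over 67 s, if anything falls off the work surface, if the arm or the gripper's body presses on something with over 40 N, if the wrist force passes 120 N, or if a joint passes its speed limit or range.

### The arm

A 7-joint arm with a two-finger parallel gripper is mounted at the origin on the work surface. World frame = base frame: x ahead of the robot, y to its left, z up, the work surface at z = 0. Lengths are in m, angles in rad, forces in N, time in s.
With the tool pointing down it reaches from about 0.35 to 0.9 m from the base axis. Payload 7.2 kg.
Tool frame: the origin (TCP) lies at the very end of the fingers, on their centre line; the grasp point (between the pads) lies 19 mm behind it; z points along the fingers, y is the line along which they close (so a half turn about z gives the same grasp; the last joint's range is limited). The gripper opens to 85 mm and grips with 20 to 120 N. Pads are 22 mm wide; open, the fingers measure 114 mm over their backs; the gripper's body (76 mm by 85 mm) begins 54 mm behind the grasp point. The pads swing forward as they close: fully open they stand 13 mm farther back than shut.
Start: joints at [1.097, 0.411, -0.013, 1.596, 0.006, 1.134, -0.082], TCP at [0.247, -0.574, 0.231] pointing down, gripper open.
Joint ranges: [-2.95, 2.95], [-0.29, 1.99], [-1.47, 1.44], [0.14, 2.54], [-1.03, 4.17], [0.13, 1.85], [-2.86, 2.86]. Speed limits (rad/s): [2.39, 2.39, 3.01, 3.01, 3.14, 3.14, 3.14].

### API

Orientations are given as [roll, pitch, yaw] about the fixed x, y, z axes, in that order (R = Rz(yaw) Ry(pitch) Rx(roll)).
In Python, from bench import bot gives the robot as it stands.
- The arm moves only by the tool jog_arm, never from a script. Its argument "increments" is a list of rows, each a list of 3 entries, a list of its own where there are three numbers: the shift along the tool's x, y, z each as a share of 0.6 m, from -1 to 1, then the turn, a rotation vector about the tool's x, y, z each as a share of 0.5 rad, from -1 to 1, then the gripper's target within -1 to 1 (shut at 1, half-way at 0, fully open at -1). A call has exactly 8 rows; each row is the pose to reach, as a shift and turn from the pose commanded when the call began, along the tool's axes at that moment; what a row does not reach only later rows make up. A row lasts 1/8 s, in which the tool goes at most 62.5 mm and 10.7 degrees, less where a joint would pass 70% of its speed; a pose out of reach is approached as far as the arm can. A call with a number of a shift or a turn outside -1 to 1 is refused whole. A call with a gripper value outside its range is refused whole. The fingers move at their own pace and stop on an object; "squeeze" is the grip in N (left out, the last holds). Time passes only in rows, so rows that repeat a pose let the fingers close, or fill a call up. It gives the time, the measured TCP pose, the force, the opening and the grip force at its end, in the units of the state.
- bot.state(): the state, without advancing time (a new reading comes with each control period).
- bot.grab_frame(name): name is "side" or "top"; returns the picture (480x640x3 uint8, red, green, blue); there is no depth.
- bot.calibration(name): a dict with "vfov" (degrees; the focal length in pixels is half the picture's height over the tangent of half this angle, whatever the lens; pixels are square), "cx", "cy" (the principal point, pixels), "R" (3x3) and "t" (3): a world point X has camera coordinates R X + t. Camera axes: x right, y down, z forward; pixel columns grow to the right and rows downward; lengths in m; the calibration is good to about 2 mm. A picture is of the moment at which its call begins. calibration takes no time and is no camera call.
- bot.finish_job(): hands the job in; it is judged then, once.
The state is a dict: "time_s": time; "joint_positions": joint angles; "joint_vel": joint speeds; "joint_efforts": joint torques, N m; "eef_pos": TCP position; "ee_rot": TCP orientation; "ft_force": force on the tool from outside, world axes, zero at the start; "moment": the same for the moment, N m; "finger_gap": finger opening in m; "finger_force": force on a finger pad.
Only numpy, scipy, OpenCV 4.12 (cv2) and the standard library are available. Lean on these libraries where they do the work, as an engineer would, in place of code of your own. Each camera call takes 0.05 s, during which the arm holds its last target. There are 200 camera calls.

## Working session

There is one attempt and no reset: what is moved stays moved. The work goes in short steps, Python scripts to look and compute and a tool call to move; the robot and the scene stay as the last step left them, time stands still between calls to the robot, and variables do not carry over. Pictures are saved under pics/ and viewed, at most 10 in all, crops included, and the job is handed in when it is done.

Besides the shell and the picture viewer there is one more tool, called after "Call:" as name([rows], argument=value, ...), one row to a line, values as JSON. jog_arm: Moves the arm, as the interface text tells. Its arguments: {"type":"object","properties":{"increments":{"type":"array"},"squeeze":{"type":"number"}},"required":["increments"]}

```bash
mkdir -p pics; ls; python3 - <<'E'
from bench import bot
import cv2
for n in("side","top"):
    im=bot.grab_frame(n); cv2.imwrite(f"pics/{n}0.png",im[:,:,::-1]); c=bot.calibration(n); print(n,c)
print(bot.state())
E
```

```text
pics
side {'vfov': 52.204985145799505, 'cx': 321.69867525038165, 'cy': 232.91015222729615, 'R': array([[ 0.99872148, -0.04938319,  0.01080261],
       [-0.02608302, -0.68646557, -0.72669436],
       [ 0.04330211,  0.72548351, -0.68687598]]), 't': array([-0.58530354,  0.07335049,  0.81931789])}
top {'vfov': 45.99016871377961, 'cx': 314.3176976789176, 'cy': 234.47460342410133, 'R': array([[ 0.00225108, -0.99969304, -0.02467296],
       [-0.98142313,  0.00252475, -0.19183919],
       [ 0.19184259,  0.02464646, -0.98111619]]), 't': array([0.01211206, 0.615985  , 0.78530601])}
{'time_s': 0.1, 'joint_positions': array([ 1.09680792,  0.41188836, -0.01273356,  1.59694519,  0.00562793,
        1.13430268, -0.0821971 ]), 'joint_vel': array([-1.13332785e-03,  2.73370821e-05,  1.13079129e-04, -2.47941913e-03,
        7.84678076e-04,  8.53322128e-04,  2.33021676e-03]), 'joint_efforts': array([ 2.42850692e-03, -6.01829123e+01,  6.84145242e-01, -3.00089478e+01,
        1.40623836e-02,  6.44747255e-03,  1.27630582e-05]), 'eef_pos': array([ 0.24650873, -0.5738512 ,  0.23050062]), 'ee_rot': array([-3.14008991e+00,  1.22802650e-04,  4.05847102e-01]), 'ft_force': array([-0.25285267, -0.33796434,  1.68600563]), 'moment': array([-0.03233288, -0.04475005, -0.0189777 ]), 'finger_force': 0.0, 'finger_gap': 0.0855008427634598}
```

View pics/top0.png

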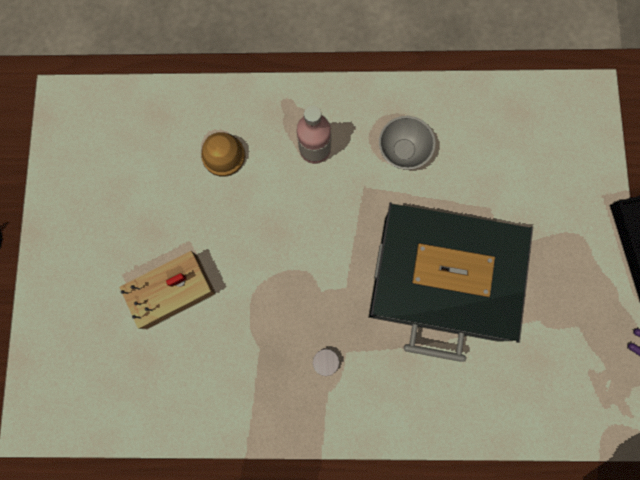

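View pics/side0.png

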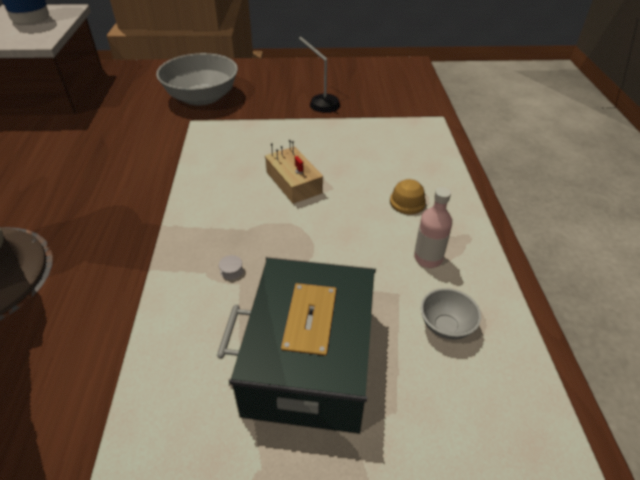

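Top view: block around (168,290) with the red bow at (177,280), and the guide at (455,270) with a dark spot near (446,269). Side view: bow near (299,163), guide near (310,318). I'll enlarge these regions.

```bash
python3 - <<'E'
import cv2,numpy as np
t=cv2.imread("pics/top0.png");s=cv2.imread("pics/side0.png")
def c(im,x,y,w,h,k):return cv2.resize(im[y:y+h,x:x+w],None,fx=k,fy=k,interpolation=cv2.INTER_CUBIC)
# top: block & guide, 100x75 x4 = 400x300
a=np.hstack([c(t,118,250,100,75,4),c(t,405,232,100,75,4)])
b=np.hstack([c(s,250,135,100,75,4),c(s,260,280,100,75,4)])
cv2.imwrite("pics/crops.png",np.vstack([a,b]))
E
```

```text
(no output)
```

View pics/crops.png

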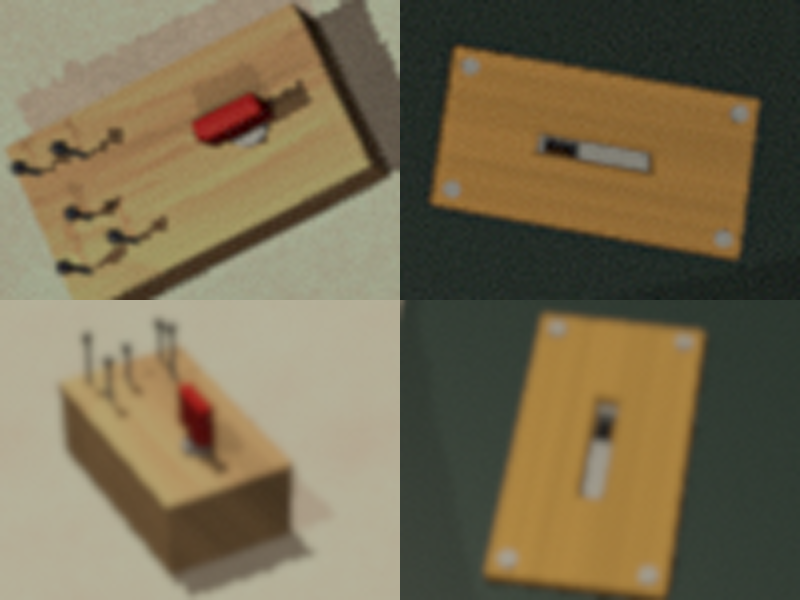

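Top crop: trough from (538,145) to (650,163) with the dark keyhole at about (543–578,147), so it sits near the trough's +y end. Side crop: trough v 400–500, hole about 416–441. Next I'll fit the poses.

```bash
cat > h.py <<'E'
import numpy as np,cv2
from bench import bot
C={n:bot.calibration(n) for n in("side","top")}
def proj(n,X):
    c=C[n];f=240/np.tan(np.radians(c["vfov"]/2));p=np.atleast_2d(X)@c["R"].T+c["t"]
    return p[:,:2]/p[:,2:]*f+[c["cx"],c["cy"]]
def ray(n,uv,z):
    c=C[n];f=240/np.tan(np.radians(c["vfov"]/2));uv=np.atleast_2d(uv)
    d=np.c_[(uv-[c["cx"],c["cy"]])/f,np.ones(len(uv))]@c["R"];o=-c["R"].T@c["t"]
    return (o+d*((z-o[2])/d[:,2])[:,None])[:,:2]
def uc(p,x0,y0,k=4): return (np.array(p,float)+.5)/k-.5+[x0,y0]
def rz(a): return np.array([[np.cos(a),-np.sin(a)],[np.sin(a),np.cos(a)]])
def redmask(im):
    h=cv2.cvtColor(im,cv2.COLOR_RGB2HSV);return (((h[...,0]<6)|(h[...,0]>172))&(h[...,1]>170)&(h[...,2]>60))
E
python3 - <<'E'
from h import *
from scipy.optimize import least_squares,minimize
gt=uc([(55,47),(360,100),(340,260),(31,205)],405,232);gs=uc([(141,12),(306,30),(266,297),(85,276)],260,280)
# model order: top: (+x,+y),(+x,-y),(-x,-y),(-x,+y); side: (-x,+y),(+x,+y),(+x,-y),(-x,-y)
def rect(p,hx,hy,sg): return np.array(sg)*[hx,hy]@rz(p[2]).T+p[:2]
st=[(1,1),(1,-1),(-1,-1),(-1,1)];ss=[(-1,1),(1,1),(1,-1),(-1,-1)]
def r(n,uv,sg,p): return (proj(n,np.c_[rect(p,.028,.053,sg),np.full(4,.104)])-uv).ravel()
x0=[*ray("top",gt,.104).mean(0),-.12]
for nm,f in(("top",lambda p:r("top",gt,st,p)),("side",lambda p:r("side",gs,ss,p)),("both",lambda p:np.r_[r("top",gt,st,p),r("side",gs,ss,p)])):
    s=least_squares(f,x0);print("guide",nm,s.x.round(4),abs(s.fun).max().round(2));g=s.x
    if nm=="top": gT=g
    if nm=="side": gS=g
loc=lambda P,g:((P-g[:2])@rz(g[2])*1000).round(1)
print("top trough ends(.104), hole(.1)",loc(ray("top",uc([(138,146),(250,163)],405,232),.104),gT),loc(ray("top",uc([(145,147),(178,151)],405,232),.100),gT))
print("side",loc(ray("side",uc([(208,101),(192,199)],260,280),.104),gS),loc(ray("side",uc([(206,116),(202,141)],260,280),.100),gS))
# block corners (top)
bt=ray("top",uc([(8,148),(295,5),(388,172)],118,250),.045);bs=ray("side",uc([(58,83),(168,207),(291,165)],250,135),.045)
print("block top cam",bt.round(4)," side cam",bs.round(4))
for b,(A,B,D) in(("t",bt),("s",(bs[2]*0,bs[1],bs[2]))): pass
# bow fit
M={}
for n in C:
    im=cv2.imread(f"pics/{n}0.png")[:,:,::-1];m=redmask(im);k=np.zeros_like(m);
    if n=="top":k[260:300,150:200]=1
    else:k[145:190,280:320]=1
    M[n]=cv2.resize((m&k).astype(np.float32),None,fx=1,fy=1);v,u=np.nonzero(m&k);print(n,len(u),u.mean(),v.mean(),cv2.minAreaRect(np.c_[u,v].astype(np.float32)))
def cost(p,cams):
    e=0
    for n in cams:
        X=[[*(rz(p[2])@[a,b]+p[:2]),z] for a in(-.0045,.0045) for b in(-.013,.013) for z in(.052,.076)]
        q=cv2.convexHull(proj(n,X).astype(np.float32))
        S=8;x0,y0=(140,250) if n=="top" else (270,135);W=np.zeros((60*S,60*S),np.uint8)
        cv2.fillConvexPoly(W,(((q-[x0,y0])+.5)*S).astype(np.int32),1)
        w=cv2.resize(W.astype(np.float32),(60,60),interpolation=cv2.INTER_AREA);e+=((w-M[n][y0:y0+60,x0:x0+60])**2).sum()
    return e
for cams in(["top"],["side"],["top","side"]):
    best=None
    for a in np.radians([10,20,30,40]):
        p0=[*ray("top",[177,280],.066)[0],a]
        s=minimize(cost,p0,args=(cams,),method="Nelder-Mead",options=dict(initial_simplex=np.array(p0)+np.array([[0,0,0],[.005,0,0],[0,.005,0],[0,0,.15]])))
        if best is None or s.fun<best.fun:best=s
    print("bow",cams,best.x.round(4),best.fun)
E
```

```text
guide top [ 0.557  -0.1828 -0.179 ] 0.35
guide side [ 0.5603 -0.1829 -0.1782] 0.66
guide both [ 0.5587 -0.1829 -0.1774] 1.79
top trough ends(.104), hole(.1) [[ -1.3  20. ]
 [ -0.4 -18.8]] [[-0.6 16.9]
 [ 0.1  5.4]]
side [[ -0.3  18.7]
 [  0.3 -20.9]] [[-0.5 15.5]
 [-0.3  5.1]]
block top cam [[0.5396 0.3057]
 [0.5939 0.1994]
 [0.5305 0.1615]]  side cam [[0.4805 0.2733]
 [0.5365 0.168 ]
 [0.5967 0.1992]]
side 67 298.5970149253731 163.53731343283582 ((298.648681640625, 163.3918914794922), (13.809514999389648, 5.425166606903076), 80.53767395019531)
top 106 174.47169811320754 279.08490566037733 ((174.60000610351562, 279.2000427246094), (6.260990142822266, 16.994115829467773), 63.43495178222656)
bow ['top'] [0.5487 0.2178 0.2404] 67.096435546875
bow ['side'] [0.5508 0.2208 0.1221] 30.62939453125
bow ['top', 'side'] [0.5493 0.2169 0.2088] 111.748291015625
```

```bash
python3 - <<'E'
from h import *
out=[]
for n,(x0,y0) in(("top",(158,263)),("side",(283,148))):
    im=cv2.imread(f"pics/{n}0.png");S=12
    o=cv2.resize(im[y0:y0+34,x0:x0+33],None,fx=S,fy=S,interpolation=cv2.INTER_CUBIC)
    o2=o.copy()
    for p,col in(((.548,.213,.48),(255,255,0)),):
        for z in(.052,.076):
            X=[[*(rz(p[2])@[a,b]+p[:2]),z] for a,b in((-.0045,-.013),(-.0045,.013),(.0045,.013),(.0045,-.013))]
            q=((proj(n,X)-[x0,y0]+.5)*S).astype(np.int32);cv2.polylines(o2,[q],True,col if z<.06 else (0,255,0),1)
    out.append(np.hstack([o2]))
cv2.imwrite("pics/bow.png",np.hstack(out))
E
```

```text
(no output)
```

View pics/bow.png

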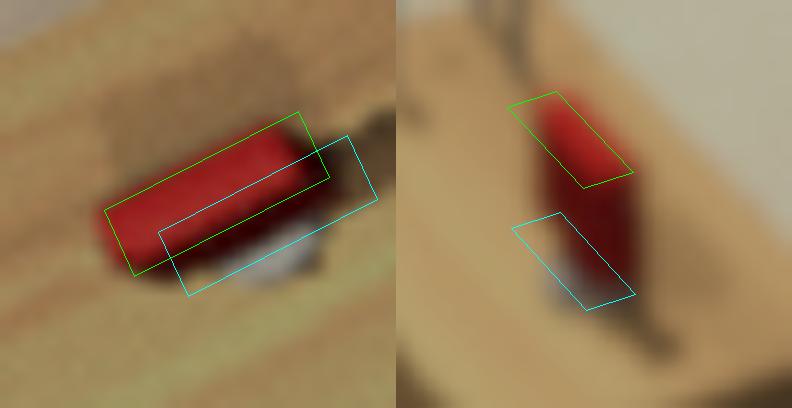

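```bash
python3 - <<'E'
from h import *
u=lambda p,x0,y0:np.array(p)/12-.5+[x0,y0]
print(ray("top",u([[201,195],[100,212],[120,265],[275,128],[308,178]],158,263),.076).round(4))
print(ray("side",u([[192,132],[142,112],[170,90],[190,175],[236,165]],283,148),.076).round(4))
E
```

```text
[[0.5478 0.2149]
 [0.5458 0.2271]
 [0.5394 0.2243]
 [0.556  0.2063]
 [0.5499 0.202 ]]
[[0.551  0.215 ]
 [0.543  0.2209]
 [0.5476 0.227 ]
 [0.5505 0.2031]
 [0.5579 0.2056]]
```

```bash
cat >> h.py <<'E'
def plan(x,y,z,yaw,s=None):
    "shares (shift, turn) from the measured pose to a tool-down pose; turn may exceed 1"
    from scipy.spatial.transform import Rotation as R
    s=s or bot.state();R0=R.from_euler("xyz",s["ee_rot"]);R1=R.from_euler("xyz",[np.pi,0,yaw])
    print("shift",(R0.inv().apply(np.array([x,y,z])-s["eef_pos"])/.6).round(4),"turn",((R0.inv()*R1).as_rotvec()/.5).round(4),"q7",s["joint_positions"][6].round(3))
E
python3 -c "
from h import *
plan(.42,-.12,.26,2.04);plan(.549,.215,.26,2.04)"
```

```text
shift [ 0.5643 -0.5809 -0.0484] turn [-2.5000e-03 -2.3000e-03 -3.2683e+00] q7 -0.082
shift [ 0.9823 -1.009  -0.0478] turn [-2.5000e-03 -2.3000e-03 -3.2683e+00] q7 -0.082
```

Call:
jog_arm([
  [[0.04,-0.04,-0.01],[0,0,-0.1],0.3],
  [[0.1,-0.105,-0.03],[0,0,-0.25],0.3],
  [[0.17,-0.175,-0.04],[0,0,-0.4],0.3],
  [[0.24,-0.25,-0.048],[0,0,-0.55],0.3],
  [[0.31,-0.32,-0.048],[0,0,-0.7],0.3],
  [[0.38,-0.39,-0.048],[0,0,-0.85],0.3],
  [[0.45,-0.46,-0.048],[0,0,-1],0.3],
  [[0.51,-0.525,-0.048],[0,0,-1],0.3],
], squeeze=60)

```text
time_s: 1.1
eef_pos: [0.4039, -0.1619, 0.2601]
ee_rot: [3.141, -0.0, 0.908]
ft_force: [1.1, 0.6, 0.1]
finger_gap: 0.0296
finger_force: 0.0
```

```bash
python3 -c "
from h import *
s=bot.state();print(s['eef_pos'],s['ee_rot'],s['finger_gap'])
plan(.549,.215,.2,2.04)"
```

```text
[ 0.4038921  -0.16187147  0.26009053] [ 3.14134434e+00 -1.90201248e-05  9.07598125e-01] 0.029591911515811576
shift [ 0.6439 -0.1961  0.1001] turn [ 5.0000e-04  2.0000e-04 -2.2648e+00] q7 -0.426
```

Call:
jog_arm([
  [[0.08,-0.025,0],[0,0,-0.2],0.3],
  [[0.17,-0.05,0.01],[0,0,-0.4],0.3],
  [[0.26,-0.08,0.02],[0,0,-0.6],0.3],
  [[0.35,-0.107,0.03],[0,0,-0.8],0.3],
  [[0.44,-0.134,0.05],[0,0,-1],0.3],
  [[0.53,-0.16,0.07],[0,0,-1],0.3],
  [[0.61,-0.186,0.09],[0,0,-1],0.3],
  [[0.644,-0.196,0.1],[0,0,-1],0.3],
])

```text
time_s: 2.1
eef_pos: [0.5489, 0.216, 0.1988]
ee_rot: [-3.14, -0.001, 1.409]
ft_force: [0.2, -0.3, 1.0]
finger_gap: 0.0297
finger_force: 0.0
```

```bash
python3 -c "
from h import *
plan(.549,.215,.13,2.04)"
```

```text
shift [-0.0016  0.0007  0.1146] turn [-0.0035 -0.0029 -1.2615] q7 -0.872
```

Call:
jog_arm([
  [[0,0,0.01],[0,0,-0.2],0.3],
  [[0,0,0.03],[0,0,-0.4],0.3],
  [[0,0,0.05],[0,0,-0.6],0.3],
  [[0,0,0.07],[0,0,-0.8],0.3],
  [[0,0,0.09],[0,0,-1],0.3],
  [[0,0,0.1],[0,0,-1],0.3],
  [[0,0,0.11],[0,0,-1],0.3],
  [[-0.0016,0.0007,0.115],[0,0,-1],0.3],
])

```text
time_s: 3.1
eef_pos: [0.5496, 0.2116, 0.1309]
ee_rot: [-3.142, 0.0, 1.905]
ft_force: [-0.3, -0.3, 0.2]
finger_gap: 0.0298
finger_force: 0.0
```

```bash
python3 -c "
from h import *
plan(.549,.215,.054,2.04)
o=[]
for n,(x0,y0) in(('top',(130,235)),('side',(260,110))):
    im=bot.grab_frame(n)[:,:,::-1];o.append(cv2.resize(im[y0:y0+75,x0:x0+66],None,fx=6,fy=6,interpolation=cv2.INTER_CUBIC))
cv2.imwrite('pics/pre.png',np.hstack(o))"
```

```text
shift [0.0057 0.0009 0.1282] turn [-1.000e-04  1.000e-04 -2.705e-01] q7 -0.475
```

View pics/pre.png

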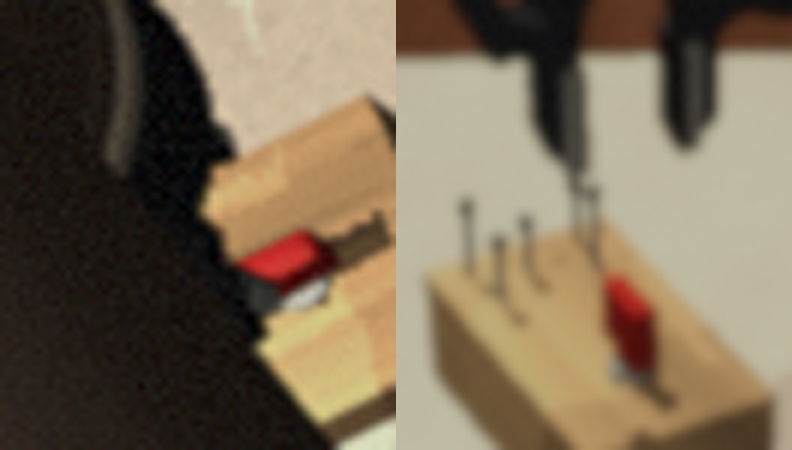

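Call:
jog_arm([
  [[0.0057,0.001,0.01],[0,0,-0.15],0.3],
  [[0.0057,0.001,0.03],[0,0,-0.27],0.3],
  [[0.0057,0.001,0.05],[0,0,-0.27],0.3],
  [[0.0057,0.001,0.07],[0,0,-0.27],0.3],
  [[0.0057,0.001,0.09],[0,0,-0.27],0.3],
  [[0.0057,0.001,0.11],[0,0,-0.27],0.3],
  [[0.0057,0.001,0.122],[0,0,-0.27],0.3],
  [[0.0057,0.001,0.129],[0,0,-0.27],0.3],
])

```text
time_s: 4.2
eef_pos: [0.549, 0.215, 0.0532]
ee_rot: [-3.141, -0.0, 2.041]
ft_force: [-0.8, -0.3, -0.3]
finger_gap: 0.0299
finger_force: 0.0
```

```bash
python3 -c "
from h import *
plan(.549,.215,.054,2.04)
o=[]
for n,(x0,y0) in(('top',(130,235)),('side',(260,110))):
    im=bot.grab_frame(n)[:,:,::-1];o.append(cv2.resize(im[y0:y0+75,x0:x0+66],None,fx=6,fy=6,interpolation=cv2.INTER_CUBIC))
cv2.imwrite('pics/pre2.png',np.hstack(o))"
```

```text
shift [-0.0001  0.     -0.0014] turn [-0.0008 -0.0001  0.0017] q7 -0.43
```

View pics/pre2.png

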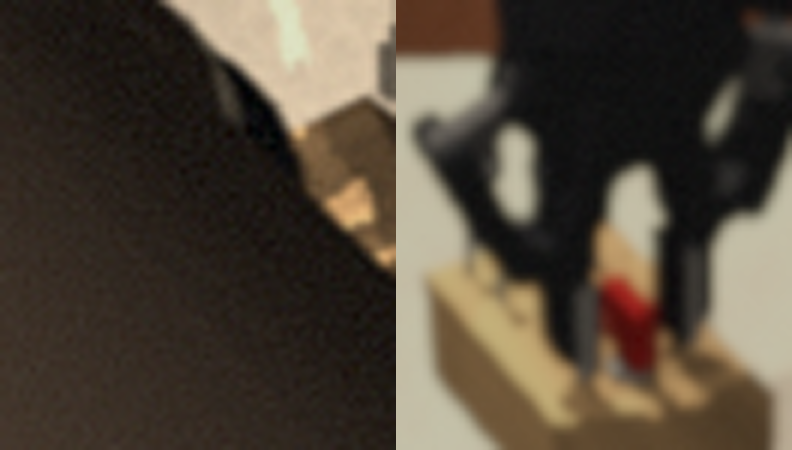

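Call:
jog_arm([
  [[0,0,0],[0,0,0],0.6],
  [[0,0,0],[0,0,0],0.7],
  [[0,0,0],[0,0,0],0.8],
  [[0,0,0],[0,0,0],1],
  [[0,0,0],[0,0,0],1],
  [[0,0,0],[0,0,0],1],
  [[0,0,0],[0,0,0],1],
  [[0,0,0],[0,0,0],1],
], squeeze=20)

```text
time_s: 5.3
eef_pos: [0.5493, 0.2151, 0.0541]
ee_rot: [3.141, 0.0, 2.041]
ft_force: [-1.1, -1.0, 5.7]
finger_gap: 0.0085
finger_force: 22.4
```

```bash
python3 -c "
from h import *
s=bot.state();print(s['eef_pos'],s['ft_force'],s['moment'],s['finger_gap'])
yw=s['ee_rot'][2];print('force tool x,y',s['ft_force'][:2]@[np.cos(yw),np.sin(yw)],s['ft_force'][:2]@[np.sin(yw),-np.cos(yw)])"
```

```text
[0.54932756 0.21509944 0.05405751] [-1.08664898 -0.97752634  5.66667625] [-0.05361808  0.14632831 -0.03741809] 0.00848175237092505
force tool x,y -0.3794838471940316 -1.411508324332239
```

Call:
jog_arm([
  [[0,0,0],[0,0,0],1],
  [[0,0,0],[0,0,0],1],
  [[0,0,-0.008],[0,0,0],1],
  [[0,0,-0.02],[0,0,0],1],
  [[0,0,-0.035],[0,0,0],1],
  [[0,0,-0.05],[0,0,0],1],
  [[0,0,-0.065],[0,0,0],1],
  [[0,0,-0.08],[0,0,0],1],
], squeeze=50)

```text
time_s: 6.3
eef_pos: [0.5492, 0.215, 0.1024]
ee_rot: [3.141, 0.0, 2.041]
ft_force: [1.2, -0.3, -0.7]
finger_gap: 0.0077
finger_force: 51.5
```

Call:
jog_arm([
  [[0,0,-0.02],[0,0,0.1],1],
  [[0,0,-0.05],[0,0,0.25],1],
  [[0,0,-0.08],[0,0,0.4],1],
  [[0,0,-0.11],[0,0,0.6],1],
  [[0,0,-0.14],[0,0,0.8],1],
  [[0,0,-0.16],[0,0,1],1],
  [[0,0,-0.17],[0,0,1],1],
  [[0,0,-0.17],[0,0,1],1],
])

```text
time_s: 7.3
eef_pos: [0.5492, 0.2152, 0.2041]
ee_rot: [3.141, -0.0, 1.542]
ft_force: [-0.2, 0.0, -1.3]
finger_gap: 0.0079
finger_force: 51.6
```

```bash
python3 -c "
from h import *
s=bot.state();print(s['eef_pos'],s['ee_rot'],s['ft_force'],s['finger_gap'])
im=bot.grab_frame('side')[:,:,::-1]
p=proj('side',[s['eef_pos']])[0].astype(int);print(p)
x0,y0=p-[50,45]
cv2.imwrite('pics/held.png',cv2.resize(im[y0:y0+75,x0:x0+100],None,fx=6,fy=6,interpolation=cv2.INTER_CUBIC))
plan(.5587,-.1829,.2,-.178+np.pi/2)"
```

```text
[0.54915196 0.2151542  0.20412643] [ 3.14090860e+00 -1.40667077e-04  1.54229491e+00] [-0.21461273  0.01036916 -1.27211829] 0.007860745957146
[295  97]
shift [-0.6624  0.0353  0.006 ] turn [-2.000e-04  3.000e-04  2.986e-01] q7 -0.748
```

View pics/held.png

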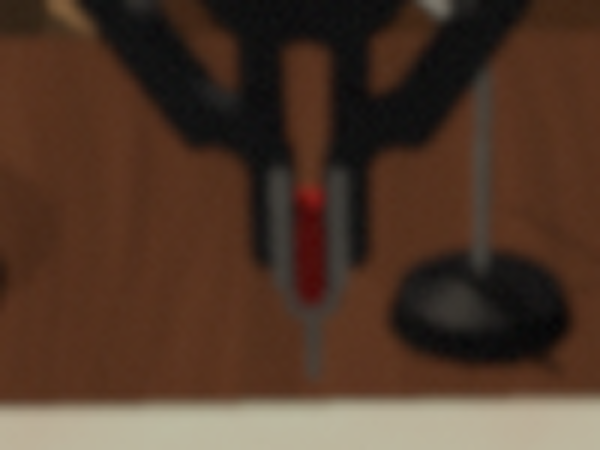

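Side view: the key hangs upright between the pads, bow centre near (312,245) in the crop and blade tip near (315,380). Next, carry it to the guide.

```bash
python3 -c "
from h import *
plan(.5606,-.1724,.15,-.178+np.pi/2)"
```

```text
shift [-0.6448  0.0379  0.0894] turn [-2.000e-04  3.000e-04  2.986e-01] q7 -0.748
```

Call:
jog_arm([
  [[-0.03,0.002,0],[0,0,0.06],1],
  [[-0.1,0.006,0],[0,0,0.13],1],
  [[-0.19,0.011,0],[0,0,0.2],1],
  [[-0.28,0.016,0],[0,0,0.27],1],
  [[-0.37,0.022,0],[0,0,0.3],1],
  [[-0.46,0.027,0],[0,0,0.3],1],
  [[-0.54,0.032,0.01],[0,0,0.3],1],
  [[-0.6,0.035,0.03],[0,0,0.3],1],
])

```text
time_s: 8.35
eef_pos: [0.5584, -0.1497, 0.1853]
ee_rot: [-3.142, 0.001, 1.387]
ft_force: [0.3, -0.1, -0.3]
finger_gap: 0.0082
finger_force: 51.6
```

Call:
jog_arm([
  [[-0.025,0.001,0.01],[0,0,0],1],
  [[-0.035,0.002,0.03],[0,0,0],1],
  [[-0.04,0.003,0.045],[0,0,0],1],
  [[-0.043,0.003,0.055],[0,0,0],1],
  [[-0.043,0.003,0.059],[0,0,0],1],
  [[-0.043,0.003,0.059],[0,0,0],1],
  [[-0.043,0.003,0.059],[0,0,0],1],
  [[-0.043,0.003,0.059],[0,0,0],1],
])

```text
time_s: 9.35
eef_pos: [0.5567, -0.1711, 0.1506]
ee_rot: [3.141, 0.0, 1.391]
ft_force: [-0.2, 0.1, -1.4]
finger_gap: 0.0078
finger_force: 51.6
```

```bash
python3 -c "
from h import *
s=bot.state();print(s['eef_pos'],s['ee_rot'],s['ft_force'],s['moment'],s['finger_gap'])
im=bot.grab_frame('side')[:,:,::-1];cv2.imwrite('pics/side_hover.png',im)
e=s['eef_pos'];print('tip',proj('side',[e-[0,0,.0311]]),'tcp',proj('side',[e]))
x0,y0=255,260
cv2.imwrite('pics/hover.png',cv2.resize(im[y0:y0+75,x0:x0+100],None,fx=8,fy=8,interpolation=cv2.INTER_CUBIC))
plan(.5606,-.1724,.145,-.178+np.pi/2)"
```

```text
[ 0.55666043 -0.17109176  0.15060881] [3.14099054e+00 9.57705623e-05 1.39096659e+00] [-0.24946042  0.0784389  -1.44772322] [ 0.00533636 -0.02571348 -0.03098191] 0.0077982914887561846
tip [[306.62010091 301.66082774]] tcp [[306.36429681 286.0693397 ]]
shift [-0.0009  0.007   0.0093] turn [ 0.0009  0.0003 -0.0039] q7 -0.204
```

View pics/hover.png

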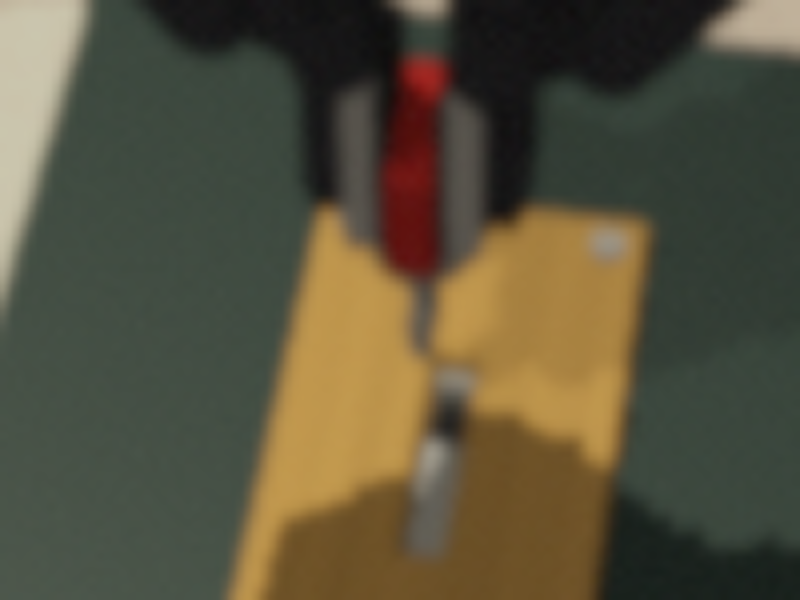

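```bash
python3 -c "
from h import *
u=lambda p:np.array(p)/8-.5+[255,260]
a=-.178;loc=lambda d:(rz(a).T@d*1000).round(2)
for z in(.1185,.1195,.1205):
  t=ray('side',u([422,352]),z)[0]+rz(a)@[0,.0046]; print('tip',t.round(4),'local to TCP',loc(t-[.55666,-.17109]))
  for h in([450,412],[452,392],[444,436]):
    H=ray('side',u(h),.1)[0]; print('  hole',H.round(4),'local shift tip->hole',loc(H-t))
# guide edges/trough line in this picture: left/right guide edge at row 440 and trough
for l,r_,zz in(((285,440),(618,440),.104),((312,230),(650,230),.104)):
  A=ray('side',u(l),zz)[0];B=ray('side',u(r_),zz)[0];m=(A+B)/2;print('mid',m,loc(m-t),loc(B-A))
"
```

```text
tip [ 0.5582 -0.1688] local to TCP [1.13 2.51]
  hole [ 0.5619 -0.1714] local shift tip->hole [ 4.12 -1.93]
  hole [ 0.5624 -0.1673] local shift tip->hole [3.85 2.23]
  hole [ 0.5608 -0.1763] local shift tip->hole [ 3.85 -6.94]
tip [ 0.5582 -0.1696] local to TCP [1.26 1.73]
  hole [ 0.5619 -0.1714] local shift tip->hole [ 3.99 -1.14]
  hole [ 0.5624 -0.1673] local shift tip->hole [3.72 3.01]
  hole [ 0.5608 -0.1763] local shift tip->hole [ 3.72 -6.16]
tip [ 0.5582 -0.1704] local to TCP [1.39 0.95]
  hole [ 0.5619 -0.1714] local shift tip->hole [ 3.86 -0.36]
  hole [ 0.5624 -0.1673] local shift tip->hole [3.59 3.8 ]
  hole [ 0.5608 -0.1763] local shift tip->hole [ 3.59 -5.38]
mid [ 0.56192158 -0.18023453] [ 5.41 -9.01] [53.99  7.43]
mid [ 0.56848696 -0.13576547] [ 3.99 35.91] [57.58  7.98]
```

Hover view: blade tip at crop (422,352), keyhole dark patch centred at about (450,412). The key needs roughly +3.8 mm in guide x and −1 mm in y, which agrees with the earlier fit.

```bash
python3 -c "
from h import *
plan(.5603,-.1727,.1365,-.178+np.pi/2)"
```

```text
shift [-0.0014  0.0066  0.0234] turn [ 0.0009  0.0003 -0.0039] q7 -0.204
```

Call:
jog_arm([
  [[-0.001,0.003,0.006],[0,0,0],1],
  [[-0.0014,0.0066,0.012],[0,0,0],1],
  [[-0.0014,0.0066,0.018],[0,0,0],1],
  [[-0.0014,0.0066,0.022],[0,0,0],1],
  [[-0.0014,0.0066,0.024],[0,0,0],1],
  [[-0.0014,0.0066,0.026],[0,0,0],1],
  [[-0.0014,0.0066,0.028],[0,0,0],1],
  [[-0.0014,0.0066,0.029],[0,0,0],1],
])

```text
time_s: 10.4
eef_pos: [0.5602, -0.1727, 0.1329]
ee_rot: [3.142, 0.0, 1.391]
ft_force: [-0.6, 0.3, -1.5]
finger_gap: 0.0083
finger_force: 51.6
```

Call:
jog_arm([
  [[0,0,0.001],[0,0,0],1],
  [[0,0,0.002],[0,0,0],1],
  [[0,0,0.003],[0,0,0],1],
  [[0,0,0.004],[0,0,0],1],
  [[0,0,0.005],[0,0,0],1],
  [[0,0,0.006],[0,0,0],1],
  [[0,0,0.006],[0,0,0],1],
  [[0,0,0.006],[0,0,0],1],
])

```text
time_s: 11.4
eef_pos: [0.5602, -0.1727, 0.1293]
ee_rot: [3.142, 0.0, 1.391]
ft_force: [-0.1, 0.5, -0.7]
finger_gap: 0.008
finger_force: 51.6
```

```bash
python3 -c "
from h import *
s=bot.state();print(s['eef_pos'],s['ee_rot'],s['ft_force'],s['moment'],s['finger_gap'])
plan(.5603,-.1727,.1255,-.178+np.pi/2)"
```

```text
[ 0.56021556 -0.17271338  0.12929997] [3.14150988e+00 2.08901490e-05 1.39079698e+00] [-0.11347618  0.54706666 -0.65928775] [-0.0292832   0.04916194  0.03742265] 0.007990590649899636
shift [0.     0.0001 0.0063] turn [ 0.0002  0.     -0.004 ] q7 -0.217
```

Call:
jog_arm([
  [[0,0,0.001],[0,0,0],1],
  [[0,0,0.002],[0,0,0],1],
  [[0,0,0.003],[0,0,0],1],
  [[0,0,0.004],[0,0,0],1],
  [[0,0,0.005],[0,0,0],1],
  [[0,0,0.006],[0,0,0],1],
  [[0,0,0.007],[0,0,0],1],
  [[0,0,0.007],[0,0,0],1],
])

```text
time_s: 12.4
eef_pos: [0.5602, -0.1727, 0.125]
ee_rot: [-3.142, 0.0, 1.391]
ft_force: [0.3, 0.2, -1.4]
finger_gap: 0.0082
finger_force: 51.6
```

Call:
jog_arm([
  [[0,0,0.002],[0,0,0],1],
  [[0,0,0.005],[0,0,0],1],
  [[0,0,0.008],[0,0,0],1],
  [[0,0,0.011],[0,0,0],1],
  [[0,0,0.013],[0,0,0],1],
  [[0,0,0.015],[0,0,0],1],
  [[0,0,0.0165],[0,0,0],1],
  [[0,0,0.0175],[0,0,0],1],
])

```text
time_s: 13.4
eef_pos: [0.5603, -0.1727, 0.1146]
ee_rot: [3.141, -0.0, 1.391]
ft_force: [0.1, -0.9, 0.0]
finger_gap: 0.0078
finger_force: 51.6
```

Call:
jog_arm([
  [[0,0,0.0005],[0,0,0],1],
  [[0,0,0.001],[0,0,0],1],
  [[0,0,0.0015],[0,0,0],1],
  [[0,0,0.002],[0,0,0],1],
  [[0,0,0.0025],[0,0,0],1],
  [[0,0,0.003],[0,0,0],1],
  [[0,0,0.003],[0,0,0],1],
  [[0,0,0.003],[0,0,0],1],
])

```text
time_s: 14.4
eef_pos: [0.5603, -0.1727, 0.1131]
ee_rot: [3.141, 0.0, 1.391]
ft_force: [-1.9, 1.3, 5.0]
finger_gap: 0.008
finger_force: 52.4
```

Call:
jog_arm([
  [[0,0,0],[0,0,0.05],1],
  [[0,0,0],[0,0,0.1],1],
  [[0,0,0],[0,0,0.2],1],
  [[0,0,0],[0,0,0.3],1],
  [[0,0,0],[0,0,0.4],1],
  [[0,0,0],[0,0,0.5],1],
  [[0,0,0],[0,0,0.6],1],
  [[0,0,0],[0,0,0.6],1],
])

```text
time_s: 15.4
eef_pos: [0.5606, -0.1727, 0.1132]
ee_rot: [3.141, -0.0, 1.091]
ft_force: [-0.2, 1.2, 4.4]
finger_gap: 0.0078
finger_force: 52.3
```

```bash
python3 -c "
from h import *
s=bot.state();print(s['eef_pos'],s['ee_rot'],s['ft_force'],s['moment'],s['finger_gap'],s['joint_positions'])"
```

```text
[ 0.56064168 -0.17269872  0.11315255] [ 3.14057199e+00 -1.42634601e-04  1.09120621e+00] [-0.20095182  1.18583789  4.412938  ] [-0.06583153  0.09319471  0.01374135] 0.007773017022907611 [ 0.53260288  0.50982511 -0.4258773   1.79045887  0.26139579  0.89604984
 -0.48937702]
```

Call:
jog_arm([
  [[0,0,0],[0,0,0.12],1],
  [[0,0,0],[0,0,0.24],1],
  [[0,0,0],[0,0,0.36],1],
  [[0,0,0],[0,0,0.48],1],
  [[0,0,0],[0,0,0.6],1],
  [[0,0,0],[0,0,0.72],1],
  [[0,0,0],[0,0,0.84],1],
  [[0,0,0],[0,0,0.9],1],
])

```text
time_s: 16.4
eef_pos: [0.5603, -0.1725, 0.1131]
ee_rot: [3.141, -0.0, 0.641]
ft_force: [-1.7, 0.9, 6.2]
finger_gap: 0.0081
finger_force: 52.6
```

Call:
jog_arm([
  [[0,0,0],[0,0,0.12],1],
  [[0,0,0],[0,0,0.24],1],
  [[0,0,0],[0,0,0.36],1],
  [[0,0,0],[0,0,0.48],1],
  [[0,0,0],[0,0,0.6],1],
  [[0,0,0],[0,0,0.72],1],
  [[0,0,0],[0,0,0.84],1],
  [[0,0,0],[0,0,0.9],1],
])

```text
time_s: 17.4
eef_pos: [0.5602, -0.1721, 0.1131]
ee_rot: [-3.141, -0.0, 0.191]
ft_force: [-2.2, 1.7, 7.7]
finger_gap: 0.0082
finger_force: 52.7
```

```bash
python3 -c "
from h import *
s=bot.state();print(s['eef_pos'],s['ee_rot'],s['ft_force'],s['moment'],s['finger_gap'],s['joint_positions'])"
```

```text
[ 0.56020941 -0.17213857  0.11313187] [-3.14124042e+00 -5.04448990e-05  1.91253794e-01] [-2.24495442  1.74852438  7.702232  ] [0.39877439 0.45145681 0.05802305] 0.008168431709274542 [ 0.37569109  0.48186912 -0.21323292  1.80203944  0.12808572  0.87116856
 -1.27616807]
```

Call:
jog_arm([
  [[0,0,0],[0,0,0.1],1],
  [[0,0,0],[0,0,0.2],1],
  [[0,0,0],[0,0,0.3],1],
  [[0,0,0],[0,0,0.4],1],
  [[0,0,0],[0,0,0.5],1],
  [[0,0,0],[0,0,0.52],1],
  [[0,0,0],[0,0,0.52],1],
  [[0,0,0],[0,0,0.52],1],
])

```text
time_s: 18.4
eef_pos: [0.5602, -0.172, 0.1131]
ee_rot: [-3.141, 0.0, -0.067]
ft_force: [-2.4, 2.3, 6.8]
finger_gap: 0.0076
finger_force: 52.7
```

```bash
python3 -c "
from h import *
s=bot.state();print(s['eef_pos'],s['ee_rot'],s['ft_force'],s['moment'])
im=bot.grab_frame('side')[:,:,::-1];cv2.imwrite('pics/turned.png',cv2.resize(im[210:440,180:420],None,fx=2.5,fy=2.5))"
```

```text
[ 0.5601654  -0.17198153  0.1131167 ] [-3.14097342e+00  1.99440579e-04 -6.73812744e-02] [-2.36725502  2.34099302  6.80228796] [0.58359024 0.50703494 0.09106509]
```

View pics/turned.png

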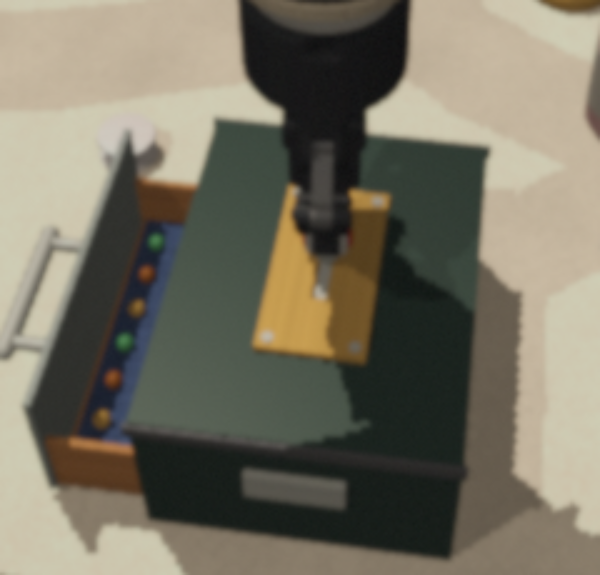

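The drawer stands open (front panel along (30–130, 140–480)) with the key in the guide, so I'll release and retreat upward.

Call:
jog_arm([
  [[0,0,0],[0,0,0],0.7],
  [[0,0,0],[0,0,0],0.5],
  [[0,0,0],[0,0,0],0.3],
  [[0,0,0],[0,0,0],0.2],
  [[0,0,0],[0,0,0],0.2],
  [[0,0,0],[0,0,0],0.2],
  [[0,0,0],[0,0,0],0.2],
  [[0,0,0],[0,0,0],0.2],
])

```text
time_s: 19.45
eef_pos: [0.5602, -0.1727, 0.1128]
ee_rot: [-3.142, -0.0, -0.069]
ft_force: [-0.5, 0.2, -0.1]
finger_gap: 0.0341
finger_force: 0.0
```

Call:
jog_arm([
  [[0,0,-0.01],[0,0,0],0.2],
  [[0,0,-0.03],[0,0,0],0.2],
  [[0,0,-0.06],[0,0,0],0.2],
  [[0,0,-0.1],[0,0,0],0.2],
  [[0,0,-0.15],[0,0,0],0.2],
  [[0,0,-0.18],[0,0,0],0.2],
  [[0,0,-0.2],[0,0,0],0.2],
  [[0,0,-0.2],[0,0,0],0.2],
])

```text
time_s: 20.45
eef_pos: [0.5604, -0.1728, 0.2335]
ee_rot: [3.141, -0.001, -0.069]
ft_force: [-0.3, 0.0, -0.1]
finger_gap: 0.0341
finger_force: 0.0
```

```bash
python3 -c "
from h import *
im=bot.grab_frame('side')[:,:,::-1];cv2.imwrite('pics/end.png',cv2.resize(im[210:440,180:420],None,fx=2.5,fy=2.5))"
```

```text
(no output)
```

View pics/end.png

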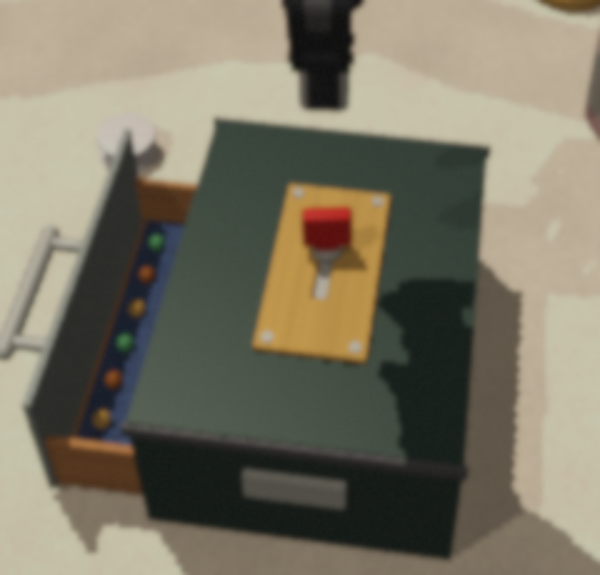

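The key stands upright in the lock (bow at (327,230)), the drawer is open and the gripper is clear.

```bash
python3 -c "
from bench import bot
print(bot.finish_job())"
```

```text
the job is handed in; nothing more can be done
None
```

The key is fully home in the lock and turned about 1.45 rad clockwise, the drawer sprang open, and the gripper has let go and is clear; I handed the job in at about 20.5 s, and no verdict was returned.

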